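# Extend a telescoping stand leg by one hole

## Task

Lengthen the telescoping stand leg by one hole: squeeze its spring button flush with the outer tube, slide the tube out of its clamp until the button snaps fully out in the next hole, then tug the tube outward against the button with about 15 N to prove that it is locked, and let go. Feel for the stop and do not force it: never load the button with 20 N or more. Leave the things lying round the leg where they are.

Things in the scene. Friction and masses are not known exactly. Their poses are not given: they have to be found in the camera images.
- leg_holder: fixed holder: dark steel plate 90 x 310 x 12 mm. Origin on the bench under the button; +y = the way the leg extends, -x = button side, z up. The tube axis runs along y, 80 mm above the origin. A grey clamp block (y -175 to -130 mm, 110 mm high) holds the inner tube; a roller cradle (y 88 to 112 mm) stays below the outer tube. The tube is free above and beside between them
- button_tip (a point): outermost point of the snap button, a steel dome of radius 6 mm on the fixed inner tube, standing 4.4 mm out of the first hole in the -x side of the outer tube at mid height. It moves only along the holder's x and does not travel with the outer tube. Pressed 4.4 mm in it is flush, 6.9 mm in it is below the tube wall
- snap_button (a joint): how far the button is pressed in, m; 0 = fully out (spring 2.3 N there, plus 250 N/m). From flush, a pull of 8 to 15 N on the tube makes the hole's edge push the dome under the wall; it then stays down by itself and the tube slides with 4 to 6 N of friction as far as the next hole
- leg_tube (a joint): how far the outer tube is slid out along the holder's +y, m; 0 at the start. The next hole lies 31 to 47 mm behind (-y of) the first, in a dark index strip seen in a slot of the same wall; where the strip is clamped differs each time and is not measured. Holes are 13 mm wide. With the button out in the next hole the tube is locked, with 0.5 mm play either way
- grip_hole (a point): centre of the first hole, on the outer face of the -x wall of the outer tube, at mid height; travels with the tube. The outer tube is square aluminium, 36 x 36 mm, from 90 mm behind this hole (-y) to 115 mm ahead, then a rubber foot 42 mm square, 24 mm long. Pinched across x at this hole it is 40 mm wide over the button, 36 mm when flush
- tape_measure: tape measure 34 x 78 x 60 mm, standing loose beside the holder; origin at its underside; leave alone
- big_nut: hexagon nut 36 x 41 x 19 mm, loose beside the holder; origin at its underside; leave alone
- bearing: ball bearing 62 mm across, 16 mm high, loose beside the holder; origin at its underside; leave alone
- screwdriver: screwdriver 172 mm long, 28 mm high, loose beside the holder; origin at its underside; leave alone

How it is judged:
By the outcome, as a careful person would: the job done as asked, in the order asked, and still so for the second after the job is handed in, with the robot touching nothing.
It also fails if it takes over 40 s, if anything falls off the work surface, if the arm or the gripper's body presses on something with over 40 N, if the wrist force passes 120 N, or if a joint passes its speed limit or range.

## Robot

A 7-joint arm with a two-finger parallel gripper is mounted at the origin on a cart in front of the work surface, level with it; the furniture and walls round the work are solid. World frame = base frame: x ahead of the robot, y to its left, z up, the work surface at z = 0. Lengths are in mm, angles in rad, forces in N, time in s.
With the tool pointing down it reaches from about 400 to 875 mm from the base axis. Payload 4.4 kg.
Tool frame: the origin (TCP) lies midway between the tips of the shut fingers; the grasp point (between the pads) lies 19 mm behind it; x points along the fingers, y is the direction in which the jaws open and shut, and the axes are right-handed (so a half turn about x gives the same grasp; the last joint's range is limited). The gripper opens to 85 mm and grips with 20 to 120 N. Pads are 22 mm wide; open, the fingers measure 114 mm over their backs; the gripper's body (76 mm by 85 mm) begins 54 mm behind the grasp point. The pads swing forward as they close: fully open they stand 13 mm farther back than shut.
Start: joints at [-1.291, 0.628, 0.038, 1.517, -0.027, 0.996, -0.02], TCP at [220.294, 611.546, 231.313] pointing down, gripper open.
Joint ranges: [-3.06, 3.06], [-0.37, 2.12], [-1.25, 1.32], [0.18, 2.47], [-1.1, 4.24], [0.23, 1.98], [-2.94, 2.94]. Speed limits (rad/s): [2.57, 2.57, 3.14, 3.14, 3.14, 3.14, 3.14].

## Interface

Orientations are given as [roll, pitch, yaw] about the fixed x, y, z axes, in that order (R = Rz(yaw) Ry(pitch) Rx(roll)).
In Python, from cell import ctrl gives the robot as it stands.
- The arm moves only by the tool arm_command, never from a script. Its argument "series" is a list of rows, each a list of 7 numbers: the opening, from 0 (shut) to 1 (fully open), then the shift along the world's x, y, z in cm, then the turn, a rotation vector about the world's x, y, z in degrees. In form: [[claw, x, y, z, rx, ry, rz], ...]. A call has 1 to 20 rows; each row shifts and turns the commanded pose from where the row before left it; what a row does not reach is not made up. A row lasts 1/12 s, in which the tool goes at most 41.7 mm and 7.16 degrees, less where a joint would pass 70% of its speed; a pose out of reach is approached as far as the arm can. A call with a gripper value outside its range is refused whole. The fingers move at their own pace and stop on an object; the grip force is fixed at half the most. Time passes only in rows, so rows that do not move let the fingers close. It gives the time, the measured TCP pose, the force and the opening at its end, in the units of the state.
- ctrl.read_state(): the state, without advancing time (a new reading comes with each control period).
- ctrl.get_image(name): name is "scene" or "top" or "wrist"; returns the picture (400x640x3 uint8, blue, green, red); there is no depth.
- ctrl.calibration(name): a dict with "fovy" (degrees; the focal length in pixels is half the picture's height over the tangent of half this angle, whatever the lens; pixels are square), "cx", "cy" (the principal point, pixels), "k1" (the pictures are not rectified: a ray, as slopes to the right and down, at radius r is drawn at 1 + k1 r^2 times it, then the intrinsics apply), "cam_to_world" (4x4, takes a point from camera to world coordinates); the wrist camera has in their place "T_tool_cam" (4x4, takes a point from camera to tool coordinates, whose origin is the TCP and whose axes are the tool frame's). Camera axes: x right, y up, looking along -z (the intrinsics and any distortion apply to the point x, -y, -z); pixel columns grow to the right and rows downward; lengths in mm; the calibration is good to about 2 mm. A picture is of the moment at which its call begins: read the wrist's pose just before it. calibration takes no time and is no camera call.
- ctrl.finish_job(): hands the job in, once; it reports no verdict.
Trained networks look in the newest picture that a camera, given by its name, has taken for a name from the list of things; names that differ only in an ending like _2 or _b are one class to them, and where a whole thing is asked for, a point or a joint stands for the part that bears it (a point fixed in the world has none). Each returns a list of dicts, best first, with "conf" (0 to 1); they miss things now and then, are a little off and sometimes report something else, mostly with a low value. They report only what shows in the picture. A call takes as long as a camera call.
- ctrl.spot_in(label, camera): "centre" ([x, y, z] in mm, in world coordinates, good to about 4 mm: the middle of the surface that is visible of it).
The state is a dict: "clock": time; "qpos": joint angles; "qd": joint speeds; "tau": joint torques, N m; "eef_pos": TCP position; "tool_rot": TCP orientation; "force": force on the tool from outside, world axes, zero at the start; "torque": the same for the moment, N m; "width": finger opening in mm.
Only numpy, scipy, OpenCV 4.12 (cv2) and the standard library are available. Lean on these libraries where they do the work, as an engineer would, in place of code of your own. Each camera call takes 0.05 s, during which the arm holds its last target.

## Working session

There is one attempt and no reset: what is moved stays moved. The work goes in short steps, Python scripts to look and compute and a tool call to move; the robot and the scene stay as the last step left them, time stands still between calls to the robot, and variables do not carry over. Pictures are saved under pics/ and viewed, and the job is handed in when it is done.

Besides the shell and the picture viewer there is one more tool, called in YAML: its name, and indented under it one key for each argument. arm_command: Moves the arm, as the interface text tells. Its arguments: {"type":"object","properties":{"series":{"type":"array"}},"required":["series"]}

```bash
ls; mkdir -p pics
python3 - <<'E'
from cell import ctrl
import cv2
s=ctrl.read_state(); print({k:s[k] for k in ('clock','eef_pos','tool_rot','force','width')})
for n in ('scene','top'):
    cv2.imwrite(f'pics/{n}0.png',ctrl.get_image(n))
    c=ctrl.calibration(n); print(n,c)
    for l in ('leg_holder','button_tip','grip_hole','tape_measure','big_nut','bearing','screwdriver'):
        r=ctrl.spot_in(l,n); print(l,[([round(float(v),1) for v in d['centre']],round(d['conf'],2)) for d in r[:2]])
E
```

```text
pics
{'clock': 0.0, 'eef_pos': array([220.04129894, 610.97071218, 230.37321282]), 'tool_rot': array([-1.5839683 ,  1.56891289, -1.92972606]), 'force': array([-0.22665741,  0.18886514,  0.03519392]), 'width': 85.52203519846654}
scene {'fovy': 52.79194870097584, 'cx': 317.1289168541745, 'cy': 194.84449292708572, 'k1': -0.059694217132303905, 'cam_to_world': array([[-7.97492142e-01,  3.13576693e-01, -5.15437621e-01,
         1.53255173e+02],
       [-6.02893431e-01, -4.46661606e-01,  6.61069528e-01,
         5.72239336e+02],
       [-2.29301988e-02,  8.37951709e-01,  5.45262449e-01,
         5.75985755e+02],
       [ 0.00000000e+00,  0.00000000e+00,  0.00000000e+00,
         1.00000000e+00]])}
leg_holder [([574.5, 87.8, 58.4], 0.68)]
button_tip []
grip_hole []
tape_measure [([674.4, -4.8, 50.4], 0.64)]
big_nut []
bearing [([478.4, 10.5, 16.8], 0.96)]
screwdriver [([679.1, 190.8, 21.4], 0.49)]
top {'fovy': 43.83413708526303, 'cx': 322.14047819277005, 'cy': 203.63779789855377, 'k1': -0.15676433811510904, 'cam_to_world': array([[-7.29532836e-03,  9.98847009e-01, -4.74492348e-02,
         5.47126360e+02],
       [-9.99705695e-01, -8.38303187e-03, -2.27650669e-02,
        -5.95869980e+00],
       [-2.31365874e-02,  4.72691916e-02,  9.98614201e-01,
         9.40835141e+02],
       [ 0.00000000e+00,  0.00000000e+00,  0.00000000e+00,
         1.00000000e+00]])}
leg_holder [([584.5, 58.8, 96.8], 0.69)]
button_tip []
grip_hole [([589.4, 110.0, 94.8], 0.83), ([677.4, 153.1, 19.8], 0.45)]
tape_measure [([674.7, -21.4, 55.9], 0.74)]
big_nut [([486.5, 186.9, 16.4], 0.48)]
bearing [([483.7, 2.5, 17.8], 0.92)]
screwdriver [([679.0, 149.4, 22.7], 0.86)]
```

View pics/scene0.png

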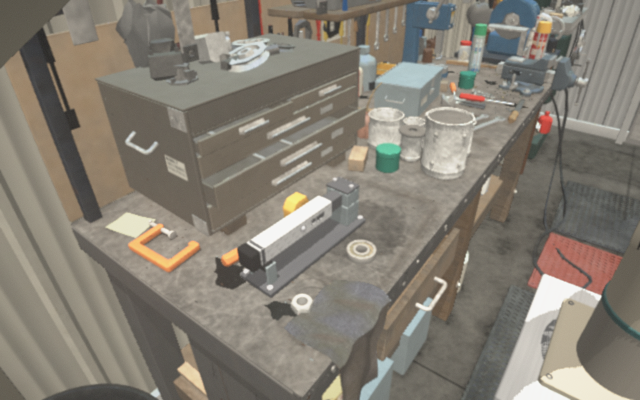

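View pics/top0.png

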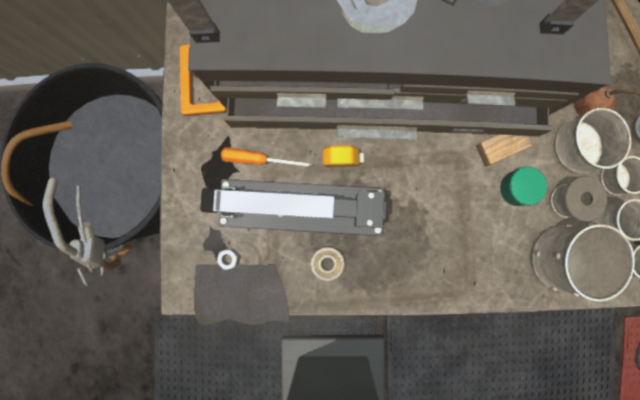

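Run:
```python
import cv2
a=cv2.imread('pics/top0.png')[170:245,190:400]; cv2.imwrite('pics/top0c.png',cv2.resize(a,None,fx=3.8,fy=3.8,interpolation=cv2.INTER_CUBIC))
a=cv2.imread('pics/scene0.png')[165:305,210:390]; cv2.imwrite('pics/scene0c.png',cv2.resize(a,None,fx=4,fy=4,interpolation=cv2.INTER_CUBIC))
```

```text
(no output)
```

View pics/top0c.png

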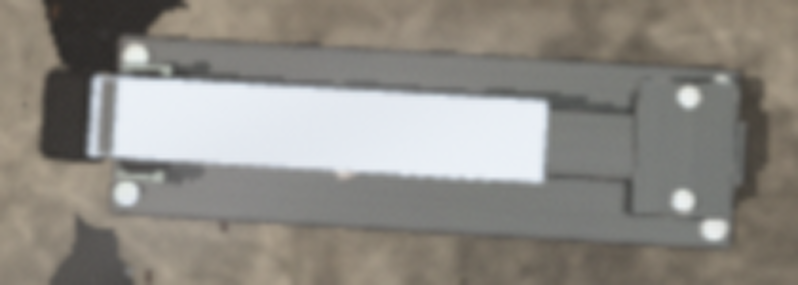

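View pics/scene0c.png

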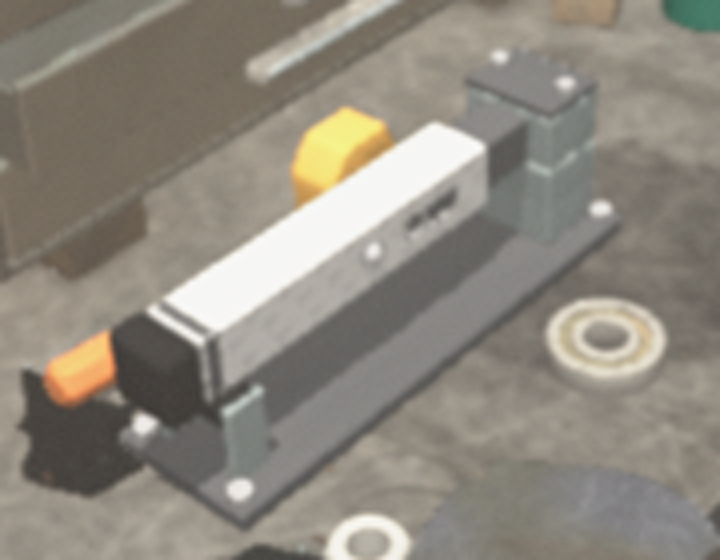

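```bash
cat > h.py <<'E'
import numpy as np,cv2
from cell import ctrl
from scipy.optimize import least_squares
def proj(c,P,M=None):
    M=c['cam_to_world'] if M is None else M
    p=(np.asarray(P,float)-M[:3,3])@M[:3,:3]
    f=200/np.tan(np.radians(c['fovy']/2))
    u=p[:,0]/-p[:,2]; v=-p[:,1]/-p[:,2]; k=1+c['k1']*(u*u+v*v)
    return np.c_[c['cx']+f*u*k,c['cy']+f*v*k]
def rz(a): return np.array([[np.cos(a),-np.sin(a),0],[np.sin(a),np.cos(a),0],[0,0,1]])
E
python3 - <<'E'
from h import *
tp=np.array([[548,100],[545,182],[93,75],[90,157],[344,174]])/3.8+[190,170]-0.4
tP=np.array([[18,-90,98],[-18,-90,98],[18,115,98],[-18,115,98],[-22.4,0,80]])
sp=np.array([[487,148],[437,123],[374,250],[595,85],[545,118]])/4+[210,165]-0.4
sP=np.array([[-18,-90,98],[18,-90,98],[-21.5,0,80.5],[0,0,0],[0,0,0]],float)
ct,cs=ctrl.calibration('top'),ctrl.calibration('scene')
sp=sp[:3];sP=sP[:3]
w=lambda p,P:(P@rz(p[2]).T)+[p[0],p[1],0]
def fit(a,b):
    r=lambda p:np.r_[(a*(proj(ct,w(p,tP))-tp)).ravel(),(b*(proj(cs,w(p,sP))-sp)).ravel()]
    return least_squares(r,[585,60,0])
for a,b in((1,0),(0,1),(1,1)):
    s=fit(a,b);print(s.x,s.fun.round(1))
E
```

```text
[ 5.88119501e+02  8.46910333e+01 -6.21730677e-02] [-0.2 -0.2 -0.6 -0.6  0.5  0.1 -0.1 -0.6  0.4  1.4  0.  -0.  -0.   0.
  0.   0. ]
[ 5.93357156e+02  8.22788480e+01 -1.10438714e-01] [ 0.  -0.   0.  -0.   0.  -0.   0.  -0.   0.  -0.   0.1 -0.5  0.2 -0.4
 -0.2  0.7]
[ 5.88532328e+02  8.45681376e+01 -6.27344162e-02] [-0.2 -0.4 -0.5 -0.8  0.6 -0.2  0.  -0.9  0.5  1.2  0.  -0.1 -0.4  0.3
  1.3  1.9]
```

Run:
```python
from h import *
from scipy.spatial.transform import Rotation as R
s=ctrl.read_state();r=R.from_euler('xyz',s['tool_rot']).as_matrix();print(s['clock'],r.round(3))
print(ctrl.calibration('wrist'))
# desired: x=(0,0,-1), y=+-(cos,sin)
a=-0.062
for sg in(1,-1):
    y=sg*np.array([np.cos(a),np.sin(a),0]);x=np.array([0,0,-1.]);D=np.c_[x,y,np.cross(x,y)]
    print(sg,np.degrees(R.from_matrix(D@r.T).as_rotvec()).round(2))
```

```text
0.8 [[ 0.     0.339  0.941]
 [ 0.     0.941 -0.339]
 [-1.     0.    -0.   ]]
{'fovy': 68.94927281961598, 'cx': 319.48967807852443, 'cy': 202.30242584027886, 'k1': -0.03543003698716825, 'T_tool_cam': array([[ 2.21294793e-04,  2.74111305e-01, -9.61697948e-01,
        -1.42355458e+02],
       [ 9.99999748e-01, -7.09966810e-04,  2.77475988e-05,
         6.39634715e-01],
       [-6.75167694e-04, -9.61697712e-01, -2.74111393e-01,
        -7.09109015e+01],
       [ 0.00000000e+00,  0.00000000e+00,  0.00000000e+00,
         1.00000000e+00]])}
1 [ -0.     0.   -73.74]
-1 [ -0.    -0.   106.26]
```

arm_command:
  series:
    - [1,1.84,-2.63,0,0,0,-3.69]
    - [1,1.84,-2.63,0,0,0,-3.69]
    - [1,1.84,-2.63,0,0,0,-3.69]
    - [1,1.84,-2.63,0,0,0,-3.69]
    - [1,1.84,-2.63,0,0,0,-3.69]
    - [1,1.84,-2.63,0,0,0,-3.69]
    - [1,1.84,-2.63,0,0,0,-3.69]
    - [1,1.84,-2.63,0,0,0,-3.69]
    - [1,1.84,-2.63,0,0,0,-3.69]
    - [1,1.84,-2.63,0,0,0,-3.69]
    - [1,1.84,-2.63,0,0,0,-3.69]
    - [1,1.84,-2.63,0,0,0,-3.69]
    - [1,1.84,-2.63,0,0,0,-3.69]
    - [1,1.84,-2.63,0,0,0,-3.69]
    - [1,1.84,-2.63,0,0,0,-3.69]
    - [1,1.84,-2.63,0,0,0,-3.69]
    - [1,1.84,-2.63,0,0,0,-3.69]
    - [1,1.84,-2.63,0,0,0,-3.69]
    - [1,1.84,-2.63,0,0,0,-3.69]
    - [1,1.84,-2.63,0,0,0,-3.69]

```text
clock: 2.47
eef_pos: [589.1, 84.3, 231.5]
tool_rot: [2.468, 1.57, 0.831]
force: [0.6, -0.2, 0.2]
width: 85.2
```

Run:
```python
from h import *
from scipy.spatial.transform import Rotation as R
s=ctrl.read_state();print(s['clock'],s['eef_pos'],s['force'],s['qpos'].round(2),s['qd'].round(2))
cv2.imwrite('pics/w1.png',ctrl.get_image('wrist'))
r=R.from_euler('xyz',s['tool_rot']).as_matrix();print(r.round(3))
np.save('w1.npy',np.vstack([np.c_[r,s['eef_pos']],[0,0,0,1]]))
```

```text
2.4667 [589.0911381   84.33061078 231.4929413 ] [ 0.61712975 -0.15952003  0.19541282] [-0.44  0.58  0.4   1.68 -0.27  0.93 -0.  ] [ 0.55  0.27  0.18 -0.46 -0.18  0.25 -0.05]
[[ 0.     0.998 -0.066]
 [ 0.    -0.066 -0.998]
 [-1.     0.    -0.   ]]
```

View pics/w1.png

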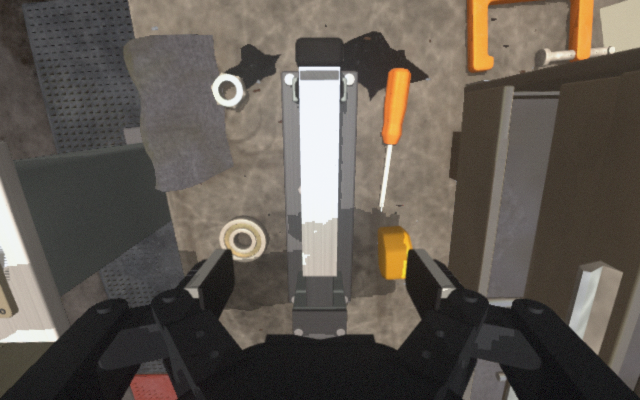

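Run:
```python
import cv2
a=cv2.imread('pics/w1.png')[30:290,260:380]; a=cv2.resize(a,None,fx=4,fy=4,interpolation=cv2.INTER_CUBIC)
cv2.imwrite('pics/w1a.png',a[:520]);cv2.imwrite('pics/w1b.png',a[520:])
```

```text
(no output)
```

View pics/w1a.png

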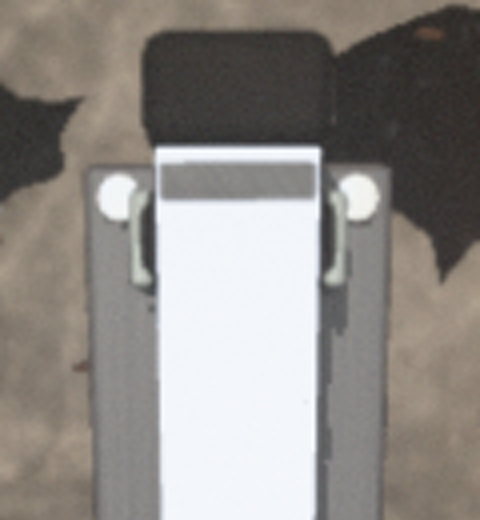

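View pics/w1b.png

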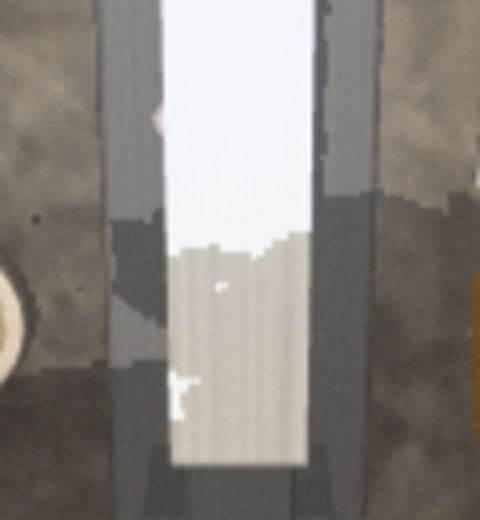

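Run:
```python
from h import *
cw=ctrl.calibration('wrist');M=np.load('w1.npy')@cw['T_tool_cam']
wp=np.array([[171,985],[308,985],[154,146],[322,146],[157,641]])/4+[260,30]-0.4
wP=np.array([[-18,-90,98],[18,-90,98],[-18,115,98],[18,115,98],[-21.8,0,81]])
w=lambda p,P:(P@rz(p[2]).T)+[p[0],p[1],0]
for n in(5,4):
    s=least_squares(lambda p:(proj(cw,w(p,wP[:n]),M)-wp[:n]).ravel(),[585,60,0]);print(s.x,s.fun.round(1))
print(proj(cw,w(s.x,wP),M)-wp)
```

```text
[ 5.88007018e+02  8.50932604e+01 -6.33379122e-02] [ 0.4 -0.1 -0.1 -0.2  0.5  0.2 -0.3  0.1 -0.5 -0.2]
[ 5.87884219e+02  8.51507773e+01 -6.37833054e-02] [ 0.2 -0.2 -0.2 -0.2  0.4  0.1 -0.4  0.1]
[[ 0.19467253 -0.151331  ]
 [-0.20734429 -0.20582969]
 [ 0.44328986  0.14519458]
 [-0.43285598  0.07920707]
 [-0.63009614 -0.27627657]]
```

arm_command:
  series:
    - [1,0,0,-2.2,0,0,0]
    - [1,0,0,-2.5,0,0,0]
    - [1,0,0,-2.5,0,0,0]
    - [1,0,0,-2.5,0,0,0]
    - [1,0,0,-2.5,0,0,0]
    - [1,0,0,-2.0,0,0,0]
    - [1,0,0,-1.5,0,0,0]
    - [1,0,0,-1.0,0,0,0]
    - [1,0,0,-0.5,0,0,0]
    - [1,0,0,0,0,0,0]
    - [1,0,0,0,0,0,0]
    - [1,0,0,0,0,0,0]
    - [1,0,0,0,0,0,0]

```text
clock: 3.6
eef_pos: [589.1, 85.7, 60.4]
tool_rot: [1.807, 1.569, 0.173]
force: [0.3, -0.1, -0.2]
width: 85.4
```

Run:
```python
from h import *
from scipy.spatial.transform import Rotation as R
s=ctrl.read_state();print(s['clock'],s['eef_pos'],s['force'],s['torque'],s['width'],s['qd'].round(3))
print(R.from_euler('xyz',s['tool_rot']).as_matrix().round(4))
cv2.imwrite('pics/w2.png',ctrl.get_image('wrist'))
cv2.imwrite('pics/s2.png',ctrl.get_image('scene'))
```

```text
3.6 [589.07257337  85.65279941  60.38876079] [ 0.31215976 -0.08467794 -0.18109909] [ 0.04390201 -0.0146381   0.02025331] 85.39396243093054 [-0.     0.001 -0.001  0.002 -0.002 -0.     0.   ]
[[ 1.90e-03  9.98e-01 -6.30e-02]
 [ 3.00e-04 -6.30e-02 -9.98e-01]
 [-1.00e+00  1.90e-03 -5.00e-04]]
```

View pics/w2.png

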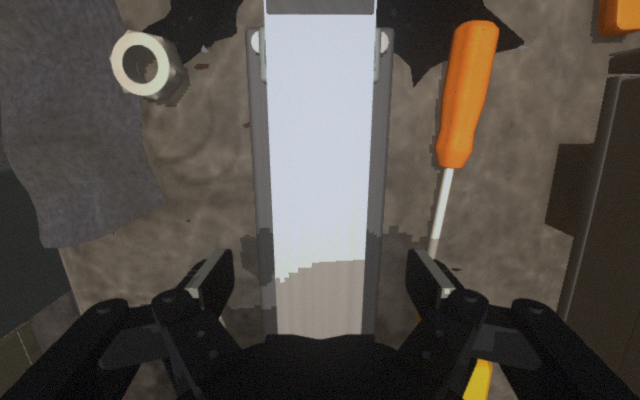

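View pics/s2.png

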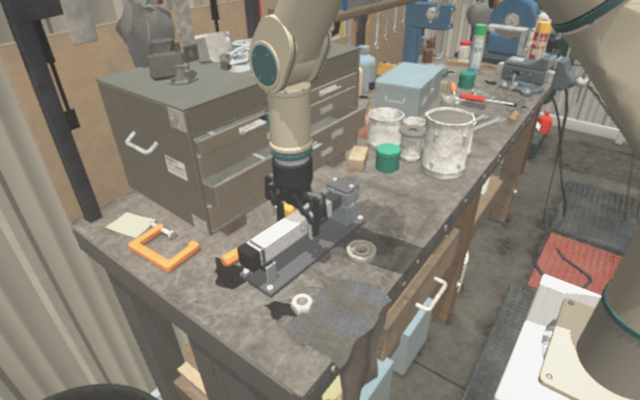

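arm_command:
  series:
    - [1,-0.07,-0.06,-0.1,0,0,0]
    - [0.6,0,0,0,0,0,0]
    - [0.5,0,0,0,0,0,0]
    - [0.45,0,0,0,0,0,0]
    - [0.4,0,0,0,0,0,0]
    - [0,0,0,0,0,0,0]
    - [0,0,0,0,0,0,0]
    - [0,0,0,0,0,0,0]
    - [0,0,0,0,0,0,0]
    - [0,0,0,0,0,0,0]

```text
clock: 4.53
eef_pos: [588.9, 84.9, 58.8]
tool_rot: [1.642, 1.568, 0.008]
force: [4.7, -0.1, 2.7]
width: 35.5
```

```bash
cat > st.py <<'E'
from h import *
s=ctrl.read_state();f=s['force'];u=np.array([.063,.998,0]);n=np.array([.998,-.063,0])
p=s['eef_pos']-[588,85,0]
print('t %.2f'%s['clock'],'pos',s['eef_pos'].round(2),'along %.2f across %.2f'%(p@u,p@n),'F along %.2f across %.2f z %.2f'%(f@u,f@n,f[2]),'w %.2f'%s['width'],'T',s['torque'].round(2))
E
python3 st.py
```

```text
t 4.53 pos [588.91  84.87  58.76] along -0.07 across 0.91 F along 0.18 across 4.72 z 2.69 w 35.53 T [ 0.05 -0.57 -0.08]
```

arm_command:
  series:
    - [0,0.03,0.03,0.02,0,0,0]
    - [0,0.002,0.03,0,0,0,0]
    - [0,0,0,0,0,0,0]

```text
clock: 4.78
eef_pos: [588.9, 84.9, 58.8]
tool_rot: [1.271, 1.569, -0.364]
force: [5.5, -1.9, 2.3]
width: 35.5
```

```bash
python3 st.py
```

```text
t 4.78 pos [588.9   84.88  58.76] along -0.06 across 0.90 F along -1.50 across 5.64 z 2.33 w 35.52 T [-0.2  -0.72 -0.07]
```

arm_command:
  series:
    - [0,0.006,0.1,0,0,0,0]
    - [0,0.006,0.1,0,0,0,0]
    - [0,0,0,0,0,0,0]

```text
clock: 5.03
eef_pos: [588.9, 85.1, 58.8]
tool_rot: [0.624, 1.567, -1.011]
force: [4.0, -4.8, 1.9]
width: 35.2
```

```bash
python3 st.py
```

```text
t 5.03 pos [588.89  85.07  58.75] along 0.13 across 0.89 F along -4.59 across 4.25 z 1.91 w 35.15 T [-0.59 -0.74  0.07]
```

arm_command:
  series:
    - [0,0.006,0.1,0,0,0,0]
    - [0,0.006,0.1,0,0,0,0]
    - [0,0,0,0,0,0,0]

```text
clock: 5.28
eef_pos: [589.0, 86.6, 58.8]
tool_rot: [0.531, 1.567, -1.104]
force: [4.3, -5.5, 1.9]
width: 35.7
```

```bash
python3 st.py
```

```text
t 5.28 pos [588.98  86.56  58.77] along 1.62 across 0.88 F along -5.20 across 4.66 z 1.90 w 35.72 T [-0.74 -0.66  0.08]
```

arm_command:
  series:
    - [0,0.006,0.1,0,0,0,0]
    - [0,0.006,0.1,0,0,0,0]
    - [0,0,0,0,0,0,0]

```text
clock: 5.53
eef_pos: [589.0, 87.5, 58.8]
tool_rot: [0.399, 1.566, -1.236]
force: [4.1, -8.8, 1.6]
width: 35.8
```

```bash
python3 st.py
```

```text
t 5.53 pos [589.03  87.49  58.76] along 2.55 across 0.87 F along -8.49 across 4.66 z 1.61 w 35.77 T [-0.98 -0.61  0.2 ]
```

arm_command:
  series:
    - [0,0.006,0.1,0,0,0,0]
    - [0,0,0,0,0,0,0]

```text
clock: 5.7
eef_pos: [589.0, 87.8, 58.7]
tool_rot: [0.34, 1.565, -1.296]
force: [4.1, -8.7, 2.0]
width: 35.4
```

```bash
python3 st.py
```

```text
t 5.70 pos [589.04  87.84  58.75] along 2.90 across 0.86 F along -8.46 across 4.64 z 2.05 w 35.40 T [-1.24 -0.64  0.25]
```

arm_command:
  series:
    - [0,0.006,0.1,0,0,0,0]
    - [0,0.006,0.1,0,0,0,0]
    - [0,0,0,0,0,0,0]

```text
clock: 5.95
eef_pos: [589.1, 88.3, 58.8]
tool_rot: [0.266, 1.564, -1.371]
force: [3.6, -11.7, 2.9]
width: 35.5
```

```bash
python3 st.py
```

```text
t 5.95 pos [589.12  88.32  58.76] along 3.38 across 0.91 F along -11.49 across 4.33 z 2.88 w 35.48 T [-1.85 -0.58  0.21]
```

arm_command:
  series:
    - [0,0.006,0.1,0,0,0,0]
    - [0,0.006,0.1,0,0,0,0]
    - [0,0,0,0,0,0,0]

```text
clock: 6.2
eef_pos: [589.3, 91.7, 58.8]
tool_rot: [0.348, 1.565, -1.288]
force: [4.6, -6.7, 1.9]
width: 35.4
```

```bash
python3 st.py
```

```text
t 6.20 pos [589.33  91.74  58.75] along 6.81 across 0.90 F along -6.36 across 5.04 z 1.86 w 35.41 T [-1.   -0.67  0.15]
```

arm_command:
  series:
    - [0,0.012,0.2,0,0,0,0]
    - [0,0.012,0.2,0,0,0,0]
    - [0,0.012,0.2,0,0,0,0]
    - [0,0.012,0.2,0,0,0,0]
    - [0,0.012,0.2,0,0,0,0]
    - [0,0.012,0.2,0,0,0,0]
    - [0,0.012,0.2,0,0,0,0]
    - [0,0.012,0.2,0,0,0,0]
    - [0,0.012,0.2,0,0,0,0]
    - [0,0.006,0.1,0,0,0,0]
    - [0,0,0,0,0,0,0]
    - [0,0,0,0,0,0,0]

```text
clock: 7.2
eef_pos: [590.8, 113.4, 58.8]
tool_rot: [0.796, 1.568, -0.839]
force: [4.9, -3.6, 1.5]
width: 35.6
```

```bash
python3 st.py
```

```text
t 7.20 pos [590.77 113.41  58.79] along 28.53 across 0.98 F along -3.26 across 5.09 z 1.52 w 35.56 T [-0.74 -0.73 -0.07]
```

arm_command:
  series:
    - [0,0.006,0.1,0,0,0,0]
    - [0,0.006,0.1,0,0,0,0]
    - [0,0.006,0.1,0,0,0,0]
    - [0,0,0,0,0,0,0]

```text
clock: 7.53
eef_pos: [591.0, 117.2, 58.8]
tool_rot: [1.013, 1.568, -0.622]
force: [6.2, -1.6, 1.4]
width: 35.4
```

```bash
python3 st.py
```

```text
t 7.53 pos [591.01 117.18  58.75] along 32.30 across 0.97 F along -1.17 across 6.29 z 1.41 w 35.36 T [-0.52 -0.71 -0.17]
```

arm_command:
  series:
    - [0,0.006,0.1,0,0,0,0]
    - [0,0,0,0,0,0,0]

```text
clock: 7.7
eef_pos: [591.0, 117.6, 58.8]
tool_rot: [0.841, 1.568, -0.795]
force: [5.7, -2.7, 1.9]
width: 35.3
```

```bash
python3 st.py
```

```text
t 7.70 pos [591.05 117.63  58.77] along 32.75 across 0.99 F along -2.38 across 5.89 z 1.92 w 35.26 T [-0.69 -0.7  -0.09]
```

arm_command:
  series:
    - [0,0.006,0.1,0,0,0,0]
    - [0,0,0,0,0,0,0]

```text
clock: 7.87
eef_pos: [591.1, 118.3, 58.7]
tool_rot: [0.723, 1.568, -0.913]
force: [5.3, -3.0, 1.1]
width: 35.4
```

```bash
python3 st.py
python3 - <<'E'
from h import *
cv2.imwrite('pics/s3.png',ctrl.get_image('scene'))
a=cv2.imread('pics/s3.png')[165:305,210:390]; cv2.imwrite('pics/s3c.png',cv2.resize(a,None,fx=4,fy=4,interpolation=cv2.INTER_CUBIC))
E
```

```text
t 7.87 pos [591.06 118.26  58.74] along 33.38 across 0.96 F along -2.64 across 5.50 z 1.12 w 35.40 T [-0.76 -0.74 -0.05]
```

View pics/s3c.png

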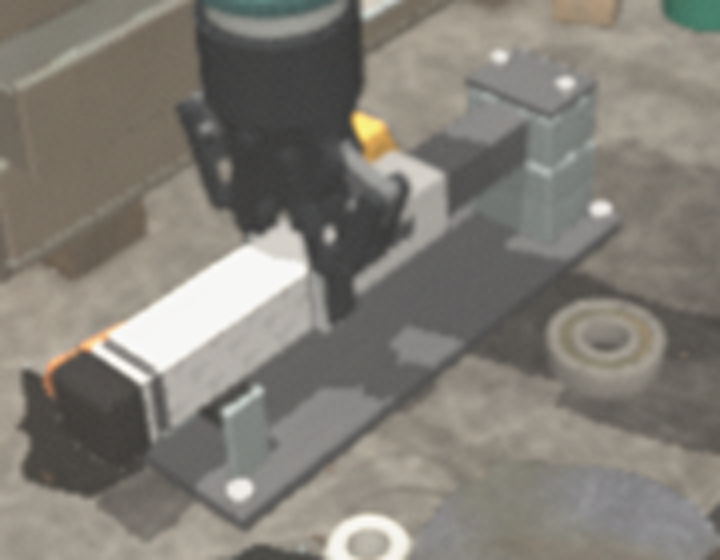

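arm_command:
  series:
    - [0,0.006,0.1,0,0,0,0]
    - [0,0.006,0.1,0,0,0,0]
    - [0,0,0,0,0,0,0]

```text
clock: 8.17
eef_pos: [591.1, 119.0, 58.8]
tool_rot: [0.512, 1.566, -1.123]
force: [4.8, -5.5, 2.0]
width: 35.3
```

```bash
python3 st.py
```

```text
t 8.17 pos [591.14 119.02  58.77] along 34.15 across 0.99 F along -5.18 across 5.14 z 1.98 w 35.34 T [-1.02 -0.62  0.04]
```

arm_command:
  series:
    - [0,0.006,0.1,0,0,0,0]
    - [0,0.006,0.1,0,0,0,0]
    - [0,0,0,0,0,0,0]

```text
clock: 8.42
eef_pos: [591.1, 119.3, 58.7]
tool_rot: [0.326, 1.565, -1.31]
force: [4.2, -9.1, 2.0]
width: 35.6
```

```bash
python3 st.py
```

```text
t 8.42 pos [591.13 119.29  58.75] along 34.42 across 0.96 F along -8.78 across 4.71 z 1.96 w 35.58 T [-1.49 -0.66  0.15]
```

arm_command:
  series:
    - [0,0.006,0.1,0,0,0,0]
    - [0,0.006,0.1,0,0,0,0]
    - [0,0,0,0,0,0,0]

```text
clock: 8.67
eef_pos: [591.1, 119.5, 58.8]
tool_rot: [0.227, 1.563, -1.41]
force: [3.4, -12.8, 2.5]
width: 35.7
```

```bash
python3 st.py
```

```text
t 8.67 pos [591.13 119.48  58.75] along 34.61 across 0.96 F along -12.54 across 4.16 z 2.54 w 35.71 T [-1.89 -0.62  0.29]
```

arm_command:
  series:
    - [0,0.006,0.1,0,0,0,0]
    - [0,0.006,0.1,0,0,0,0]
    - [0,0,0,0,0,0,0]
    - [0,0,0,0,0,0,0]

```text
clock: 9.0
eef_pos: [591.2, 119.7, 58.8]
tool_rot: [0.171, 1.561, -1.467]
force: [2.7, -15.7, 3.1]
width: 35.6
```

```bash
python3 st.py
```

```text
t 9.00 pos [591.18 119.65  58.77] along 34.79 across 0.99 F along -15.46 across 3.68 z 3.06 w 35.56 T [-2.58 -0.6   0.44]
```

arm_command:
  series:
    - [0,0.003,0.05,0,0,0,0]
    - [0,0.003,0.05,0,0,0,0]
    - [0,0,0,0,0,0,0]
    - [0,0,0,0,0,0,0]

```text
clock: 9.33
eef_pos: [591.2, 119.7, 58.8]
tool_rot: [0.142, 1.56, -1.497]
force: [3.4, -17.5, 4.6]
width: 35.4
```

```bash
python3 st.py
```

```text
t 9.33 pos [591.15 119.68  58.76] along 34.81 across 0.96 F along -17.28 across 4.48 z 4.63 w 35.40 T [-2.76 -0.55  0.49]
```

arm_command:
  series:
    - [0,0,0,0,0,0,0]
    - [0,-0.009,-0.15,0,0,0,0]
    - [0,-0.009,-0.15,0,0,0,0]
    - [0,-0.009,-0.15,0,0,0,0]
    - [0,-0.009,-0.15,0,0,0,0]
    - [0,-0.009,-0.15,0,0,0,0]
    - [0,0,0,0,0,0,0]

```text
clock: 9.92
eef_pos: [591.1, 119.4, 58.8]
tool_rot: [0.676, 1.567, -0.959]
force: [5.6, -4.5, 1.5]
width: 35.3
```

```bash
python3 st.py
```

```text
t 9.92 pos [591.12 119.35  58.76] along 34.48 across 0.95 F along -4.15 across 5.91 z 1.46 w 35.28 T [-1.02 -0.69 -0.03]
```

Relieve the rest, including the small sideways load, then open.

arm_command:
  series:
    - [0,0.1,-0.15,0,0,0,0]
    - [0,0.1,-0.05,0.05,0,0,0]
    - [0,0,0,0,0,0,0]
    - [0,0,0,0,0,0,0]

```text
clock: 10.25
eef_pos: [591.1, 119.2, 58.8]
tool_rot: [-0.996, 1.569, -2.63]
force: [-1.5, -2.4, 2.8]
width: 35.5
```

```bash
python3 st.py
```

```text
t 10.25 pos [591.11 119.19  58.77] along 34.32 across 0.95 F along -2.51 across -1.35 z 2.82 w 35.45 T [-1.14 -0.49 -0.3 ]
```

arm_command:
  series:
    - [0.3,0,0,0,0,0,0]
    - [0.6,0,0,0,0,0,0]
    - [0.9,0,0,0,0,0,0]
    - [1,0,0,0,0,0,0]
    - [1,0,0,0,0,0,0]
    - [1,0,0,0,0,0,0]
    - [1,0,0,0,0,0,0]
    - [1,0,0,0,0,0,0]

```text
clock: 10.92
eef_pos: [592.1, 120.2, 59.0]
tool_rot: [-2.517, 1.571, 2.132]
force: [0.1, -0.4, 0.3]
width: 85.3
```

```bash
python3 st.py
```

```text
t 10.92 pos [592.07 120.2   58.99] along 35.39 across 1.84 F along -0.42 across 0.09 z 0.30 w 85.30 T [ 0.05 -0.02 -0.03]
```

Free of contact; retreat straight up and look.

arm_command:
  series:
    - [1,0,0,1,0,0,0]
    - [1,0,0,2,0,0,0]
    - [1,0,0,3,0,0,0]
    - [1,0,0,3,0,0,0]
    - [1,0,0,3,0,0,0]
    - [1,0,0,3,0,0,0]
    - [1,0,0,2,0,0,0]
    - [1,0,2,1,0,0,0]
    - [1,0,3,0,0,0,0]
    - [1,0,3,0,0,0,0]
    - [1,0,3,0,0,0,0]
    - [1,0,3,0,0,0,0]
    - [1,0,0,0,0,0,0]
    - [1,0,0,0,0,0,0]
    - [1,0,0,0,0,0,0]

```text
clock: 12.17
eef_pos: [592.1, 259.3, 239.5]
tool_rot: [0.418, 1.57, -1.216]
force: [-0.0, -1.2, -0.6]
width: 85.2
```

```bash
python3 st.py
python3 - <<'E'
from h import *
cv2.imwrite('pics/s4.png',ctrl.get_image('scene'))
a=cv2.imread('pics/s4.png')[165:305,210:390]; cv2.imwrite('pics/s4c.png',cv2.resize(a,None,fx=4,fy=4,interpolation=cv2.INTER_CUBIC))
for l in('tape_measure','big_nut','bearing','screwdriver'):
    r=ctrl.spot_in(l,'scene'); print(l,[(np.round(d['centre'],1),round(d['conf'],2)) for d in r[:1]])
E
```

```text
t 12.17 pos [592.07 259.27 239.47] along 174.18 across -6.91 F along -1.22 across 0.06 z -0.59 w 85.20 T [-0.02 -0.03 -0.02]
tape_measure [(array([676.3,  -1. ,  49.6]), 0.55)]
big_nut [(array([490. , 195.1,  16.3]), 0.76)]
bearing [(array([477.9,  11. ,  17.3]), 0.59)]
screwdriver []
```

View pics/s4c.png

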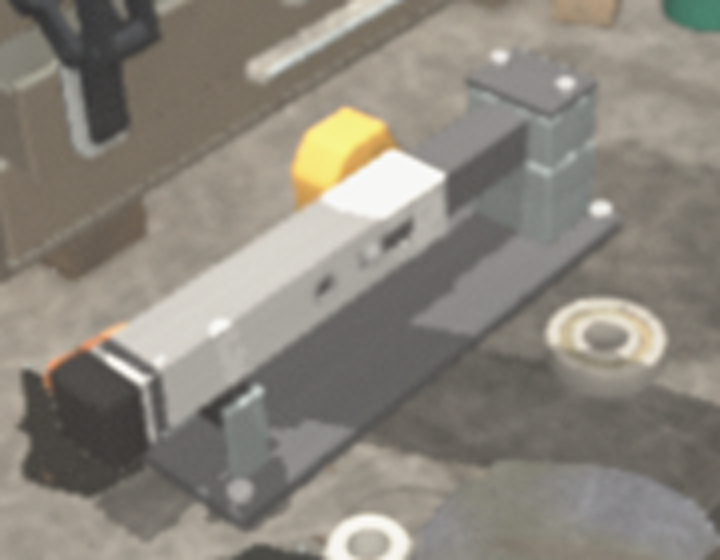

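The button shows bright at crop pixel (372, 250), the same spot as at the start, now in the slot. The first hole is empty at (325, 285), and the loose things that were found have not moved.

Run:
```python
from cell import ctrl
print(ctrl.finish_job())
```

```text
the job is handed in; nothing more can be done
None
```

I lengthened the leg by one hole, tugged it to prove it was locked, then let go and handed the job in at about 12.5 s of the 40 s.

- **Squeeze:** I pinched the tube across the button until the fingers read 35.5 mm, which is flush.
- **Slide:** The button went under the wall at a pull of at least 11.5 N. The tube then slid out with about 3–6 N of friction.
- **Stop:** I felt the stop at about 34 mm, inside the expected 31–47 mm.
- **Lock test:** I raised the pull in small steps through 15.5 N to a highest reading of 17.3 N at the wrist. The tool moved less than 0.5 mm while the force rose from 8.8 to 17.3 N. Part of that pull goes into friction, so the load on the button should have been somewhat less. I could not measure it directly.
- **Release:** I eased the pull off, opened the gripper (contact force about 0) and backed well clear.

**Last checks:** The final scene picture shows the button in the slot at its original place, with the first hole empty and moved forward. At that resolution I could judge "fully out" only by its look and by the lock test, not by measuring it.

The tape measure and bearing were found where they were, within the network's accuracy. The nut was about 9 mm from its first reading, but the two came from different cameras, and in the pictures it has not moved. The network did not find the screwdriver in the last picture, where the leg now hides most of it. The arm's path stayed clear of it.

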